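# Set the nail-dust extractor's gated lever to green

### The job

Switch the nail-dust extractor to green: with the fingertips or the outside of the fingers, gently push its lever out of the park notch, along the crossway and fully home into the slot with the green mark, without pushing it into any other slot on the way. Do not grip the lever, leave the bottles and tools around it where they are, and take the hand away at the end.

Things in the scene. Friction and masses are not known exactly. Their poses are not given: they have to be found in the camera images.
- extractor: cream desk-top nail-dust extractor, fixed: x from -80 to +130 mm, 280 mm wide (y), deck 95 mm high, dark suction grille on the far part. Origin on the table, straight under the middle of the lever's gate; at yaw 0 x points away from the robot, y left, z up. Only the lever and the two polish bottles (beyond |y| = 95 mm) rise above the deck
- gate (a point): middle of the gate, in the aluminium plate level with the deck; axes as the extractor's. The gate is a crossway along y (x = 0) with a leg at each end; each leg runs both to +x and to -x: four slots, an H. From the crossway's middle a park notch runs to -x; opposite it, on the +x side, the crossway's plain wall stops the lever
- knob (a point): centre of the lever's knob, a black square block 32 x 32 x 46 mm tall with notched corners, its sides square to the extractor's, white spot on top. From the gate's middle, along the extractor's axes (mm), it is at (0, 0, 75) in the middle of the crossway, (-40, 0, 70) in the park notch, (0, +-54, 65) at the crossway's ends, (+-40, +-52, 60) home in a slot. Moving it takes 2 to 4 N; it stays where it is left
- tilt (a joint): lever's tilt along the extractor's x: 0 in the crossway, +0.27 (knob at x = +40 mm) and -0.27 (knob at x = -40 mm) at the stops, the ends of the slots and of the park notch
- sway (a joint): lever's sway along the extractor's y: 0 in the middle (park notch), +0.37 at the left leg (+y) and -0.37 at the right leg (-y), where the stops are
- stick: the lever itself, a 10 mm steel stem with the knob on top; origin on the pivot 20 mm above the table under the gate's middle, its z along the stem; the knob's centre is 150 mm up. The stem has about 4 mm of side play (at the knob) in the slots. The stops and gate walls give a few mm, like rubber; over 60 N would harm the lever
- knob_far: the knob's side face that looks to the extractor's +x, 26 mm wide and 41 mm tall; origin at the middle of the face, 16 mm from the knob's centre. Part of the knob, to be pushed on, never pinched against the opposite face
- knob_near: the knob's side face that looks to the extractor's -x, 26 mm wide and 41 mm tall; origin at the middle of the face, 16 mm from the knob's centre. Part of the knob, to be pushed on, never pinched against the opposite face
- knob_left: the knob's side face that looks to the extractor's +y, 26 mm wide and 41 mm tall; origin at the middle of the face, 16 mm from the knob's centre. Part of the knob, to be pushed on, never pinched against the opposite face
- knob_right: the knob's side face that looks to the extractor's -y, 26 mm wide and 41 mm tall; origin at the middle of the face, 16 mm from the knob's centre. Part of the knob, to be pushed on, never pinched against the opposite face
- mark_green: green round mark, 28 mm across, 1.5 mm thick, stuck on the gate plate beside the end of the slot that it names; when the lever is fully home in that slot the knob's centre stands straight above the mark's centre. Which of the four slots bears this colour changes; origin at the centre of its underside, level with the plate
- mark_yellow: yellow round mark, 28 mm across, 1.5 mm thick, stuck on the gate plate beside the end of the slot that it names; when the lever is fully home in that slot the knob's centre stands straight above the mark's centre. Which of the four slots bears this colour changes; origin at the centre of its underside, level with the plate
- mark_red: red round mark, 28 mm across, 1.5 mm thick, stuck on the gate plate beside the end of the slot that it names; when the lever is fully home in that slot the knob's centre stands straight above the mark's centre. Which of the four slots bears this colour changes; origin at the centre of its underside, level with the plate
- mark_blue: blue round mark, 28 mm across, 1.5 mm thick, stuck on the gate plate beside the end of the slot that it names; when the lever is fully home in that slot the knob's centre stands straight above the mark's centre. Which of the four slots bears this colour changes; origin at the centre of its underside, level with the plate
- green_bottle: green drink bottle with a blue cap, 64 mm across, 190 mm tall, standing on the table; origin at the centre of its foot. A bystander: leave it where it is
- white_bottle: white lotion bottle, 48 mm across, 150 mm tall, standing on the table; origin at the centre of its foot. A bystander: leave it where it is
- rinse_glass: empty clear glass, 66 mm across, 75 mm tall, standing on the table; origin at the centre of its foot. A bystander: leave it where it is
- cream_jar: small clear jar with a red lid, 54 mm across, 45 mm tall, standing on the table; origin at the centre of its foot. A bystander: leave it where it is
- polish_plum: plum polish bottle with a black cap, 28 mm square, 64 mm tall, standing on the extractor's deck to the left of the gate; origin at the centre of its foot. A bystander: leave it where it is
- polish_pink: pink polish bottle with a black cap, 28 mm square, 64 mm tall, standing on the extractor's deck to the right of the gate; origin at the centre of its foot. A bystander: leave it where it is
- nail_brush: thin black nail-art brush, about 160 mm long and 8 mm thick, lying on the table between robot and extractor; origin near its middle. A bystander: leave it where it is
- nail_file: flat orange nail file, 150 x 20 x 5 mm, lying on the table between robot and extractor; origin at the centre of its underside. A bystander: leave it where it is

How it is judged:
By the outcome, as a careful person would: the job done as asked, in the order asked, and still so for the second after the job is handed in, with the robot touching nothing.
It also fails if it takes over 45 s, if anything falls off the work surface, if the arm or the gripper's body presses on something with over 40 N, if the wrist force passes 120 N, or if a joint passes its speed limit or range.

### The arm

A 7-joint arm with a two-finger parallel gripper is mounted at the origin on the work surface. World frame = base frame: x ahead of the robot, y to its left, z up, the work surface at z = 0. Lengths are in m, angles in rad, forces in N, time in s.
With the tool pointing down it reaches from about 0.4 to 0.85 m from the base axis. Payload 10.4 kg.
Tool frame: the origin (TCP) lies between the finger pads; the fingertips stand manip.tcp_to_tips ahead of it and the grasp point (between the pads) lies 2 mm behind it (manip.tcp_to_tips is the distance from the TCP to the fingertips, in m); y points along the fingers, z is the direction in which the jaws open and shut, and the axes are right-handed (so a half turn about y gives the same grasp; the last joint's range is limited). The gripper opens to 85 mm and grips with 20 to 120 N. Pads are 22 mm wide; open, the fingers measure 114 mm over their backs; the gripper's body (76 mm by 85 mm) begins 54 mm behind the grasp point. The pads swing forward as they close: fully open they stand 13 mm farther back than shut.
Start: joints at [1.12, 0.332, -0.065, 1.46, 0.022, 1.35, -0.088], TCP at [0.259, -0.569, 0.248] pointing down, gripper open.
Joint ranges: [-2.6, 2.6], [-0.5, 2.12], [-1.47, 1.34], [0.16, 2.42], [-1.27, 4.41], [0.06, 2.06], [-2.6, 2.6]. Speed limits (rad/s): [2.22, 2.22, 2.79, 2.79, 3.14, 3.14, 3.14].

### API

Orientations are given as a unit quaternion [x, y, z, w].
In Python, from workcell import manip gives the robot as it stands. The module is installed in compiled form; this text tells all that it offers.
- The arm moves only by the tool move_arm, never from a script. Its argument "increments" is a list of rows, each an object with "offset": the shift along the tool's x, y, z in m, a list of three; "yaw": the turn about the tool's y in degrees; "jaw": the closure in counts, from 0 (fully open) to 255 (shut). In form: [{"offset": [tx, ty, tz], "yaw": yaw, "jaw": jaw}, ...]. A call has 1 to 10 rows; each row is the pose to reach, as a shift and turn from the pose measured when the call began, along the tool's axes at that moment; what a row does not reach only later rows make up. A row lasts 1/12 s, in which the tool goes at most 41.7 mm and 7.16 degrees, less where a joint would pass 70% of its speed; a pose out of reach is approached as far as the arm can. A call with a gripper value outside its range is refused whole. The fingers move at their own pace and stop on an object; "squeeze" is the grip in N (left out, the last holds). Time passes only in rows, so rows that repeat a pose let the fingers close. It gives the time, the measured TCP pose, the force and the opening at its end, in the units of the state.
- manip.get_obs(): the state, without advancing time (a new reading comes with each control period).
- manip.camera(name): name is "scene" or "top" or "wrist"; returns a dict with "pixels" (384x512x3 uint8, red, green, blue), "depth" (384x512 float32, m along the optical axis (not along the pixel's ray), 0 where there is no reading), "intrinsics" (3x3 intrinsics, pixels), "R" (3x3) and "t" (3): a world point X has camera coordinates R X + t; the wrist camera has in their place "mount" (4x4, takes a point from camera to tool coordinates, whose origin is the TCP and whose axes are the tool frame's). Camera axes: x right, y down, z forward; pixel columns grow to the right and rows downward; lengths in m; the calibration is good to about 2 mm. The wrist camera is an equidistant fisheye: a pixel r from the principal point sees the ray r / f radians off the axis. A picture is of the moment at which its call begins: read the wrist's pose just before it.
- manip.hand_in(): hands the job in, once; it reports no verdict.
Trained networks look in a picture, given as the dict that the camera call returned (one of the last four; its "shot" number tells which), for a name from the list of things; names that differ only in an ending like _2 or _b are one class to them, and where a whole thing is asked for, a point or a joint stands for the part that bears it (a point fixed in the world has none). Each returns a list of dicts, best first, with "confidence" (0 to 1); they miss things now and then, are a little off and sometimes report something else, mostly with a low value. They report only what shows in the picture. A call takes as long as a camera call.
- manip.recognise(picture, query): "bbox" ([left, top, right, bottom] in pixels, round what is visible of it).
- manip.spot_point(picture, query): "centre" ([column, row] in pixels: a listed point, or the origin of a listed thing).
The state is a dict: "clock": time; "joint_pos": joint angles; "joint_velocities": joint speeds; "tau": joint torques, N m; "position": TCP position; "ee_rot": TCP orientation; "ft_force": force on the tool from outside, world axes, zero at the start; "torque": the same for the moment, N m; "grip_width": opening from 0.0 (shut) to 1.0 (fully open).
Only numpy, scipy, OpenCV 4.12 (cv2) and the standard library are available. Lean on these libraries where they do the work, as an engineer would, in place of code of your own. Each camera call takes 0.05 s, during which the arm holds its last target. There are 200 camera calls.

## Working session

There is one attempt and no reset: what is moved stays moved. The work goes in short steps, Python scripts to look and compute and a tool call to move; the robot and the scene stay as the last step left them, time stands still between calls to the robot, and variables do not carry over. Pictures are saved under pics/ and viewed, about 8 in all and at most 12, crops included, and the job is handed in when it is done.

Besides the shell and the picture viewer there is one more tool, called after "Call:" by a JSON object that holds its "name" and its "arguments". move_arm: Moves the arm, as the interface text tells. Its arguments: {"type":"object","properties":{"increments":{"type":"array","items":{"type":"object","properties":{"offset":{"type":"array","items":{"type":"number"}},"yaw":{"type":"number"},"jaw":{"type":"number"}}}},"squeeze":{"type":"number"}},"required":["increments"]}

```bash
mkdir -p pics; cat > h.py <<'E'
import numpy as np, cv2
from workcell import manip
from scipy.spatial.transform import Rotation as Ro
def world(p,uv,d=None,z=None):
    K=p["intrinsics"]; r=np.array([(uv[0]-K[0,2])/K[0,0],(uv[1]-K[1,2])/K[1,1],1.])
    R=p["R"];t=p["t"];o=-R.T@t;w=R.T@r
    if z is not None: return o+w*(z-o[2])/w[2]
    if d is None:
        u,v=int(round(uv[0])),int(round(uv[1])); a=p["depth"][v-1:v+2,u-1:u+2]; d=np.median(a[a>0]) if (a>0).any() else np.nan
    return o+w*d
def save(p,n): cv2.imwrite("pics/"+n,p["pixels"][:,:,::-1])
E
python3 - <<'E'
from h import *
np.set_printoptions(precision=4,suppress=True)
o=manip.get_obs();print(o["position"],o["ee_rot"],Ro.from_quat(o["ee_rot"]).as_matrix(),manip.tcp_to_tips,o["clock"],o["grip_width"])
ims=[]
for n in("scene","top"):
    p=manip.camera(n);ims.append(p["pixels"])
    for q in["gate","knob","mark_green","mark_yellow","mark_red","mark_blue","polish_plum","polish_pink","green_bottle","white_bottle","rinse_glass","cream_jar","extractor"]:
        for r in manip.spot_point(p,q)[:1]:
            z=.095 if q[:4] in("gate","mark","poli") else .165 if q=="knob" else 0
            print(n,q,r["centre"],round(r["confidence"],2),world(p,r["centre"],z=z),world(p,r["centre"]))
cv2.imwrite("pics/a.png",ims[0][:,:,::-1]);cv2.imwrite("pics/b.png",cv2.resize(ims[1],(768,576))[:,:,::-1])
E
```

```text
[ 0.2591 -0.5684  0.2475] [-0.1502  0.6915 -0.6905  0.15  ] [[-0.9099 -0.0007  0.4149]
 [-0.4149  0.0013 -0.9099]
 [ 0.0001 -1.     -0.0015]] 0.017 0.0 1.0016129537513432
scene gate [247.9, 190.4] 0.55 [ 0.5545 -0.0265  0.095 ] [ 0.5522 -0.0298  0.0906]
scene knob [260.5, 165.5] 0.87 [ 0.5247 -0.0202  0.165 ] [ 0.5304 -0.0126  0.1743]
scene mark_green [245.2, 212.4] 0.45 [0.597 0.025 0.095] [0.5978 0.0261 0.0967]
scene mark_yellow [248.9, 189.7] 0.52 [ 0.5513 -0.027   0.095 ] [ 0.5497 -0.0294  0.0919]
scene mark_red [276.2, 194.3] 0.43 [0.5071 0.0206 0.095 ] [0.5081 0.0218 0.0967]
scene mark_blue [255.6, 163.6] 0.7 [ 0.488  -0.0899  0.095 ] [ 0.534  -0.0263  0.1711]
scene polish_plum [286.8, 220.7] 0.61 [0.5347 0.0962 0.095 ] [0.5504 0.1131 0.1239]
scene polish_pink [227.7, 165.5] 0.81 [ 0.5487 -0.1231  0.095 ] [ 0.5501 -0.1207  0.0977]
scene green_bottle [304.4, 305.2] 0.78 [0.5929 0.2425 0.    ] [0.6077 0.2549 0.036 ]
scene white_bottle [222.2, 189.0] 0.73 [ 0.5588 -0.1402 -0.    ] [ 0.602  -0.0637  0.0956]
scene rinse_glass [216.9, 164.1] 0.59 [ 0.5209 -0.2284  0.    ] [ 0.5673 -0
[... 570 characters left out ...]
0.5061 0.0367 0.0958]
top mark_blue [286.7, 227.7] 0.52 [ 0.5203 -0.0696  0.095 ] [ 0.5202 -0.0694  0.097 ]
top polish_plum [208.4, 217.9] 0.59 [0.5405 0.104  0.095 ] [0.5365 0.0964 0.1578]
top polish_pink [314.8, 214.8] 0.52 [ 0.5494 -0.1318  0.095 ] [ 0.5465 -0.1263  0.1341]
top green_bottle [162.0, 206.9] 0.73 [0.5726 0.2305 0.    ] [0.5633 0.2057 0.1046]
top white_bottle [367.8, 192.4] 0.74 [ 0.6127 -0.2757  0.    ] [ 0.6012 -0.2518  0.0881]
top rinse_glass [155.0, 255.5] 0.74 [0.4539 0.2435 0.    ] [0.4552 0.2328 0.0428]
top cream_jar [154.1, 253.2] 0.83 [ 0.4594  0.2459 -0.    ] [0.4606 0.2343 0.0459]
top extractor [263.3, 217.8] 0.69 [ 0.5479 -0.019   0.    ] [ 0.543  -0.018   0.0767]
```

View pics/a.png

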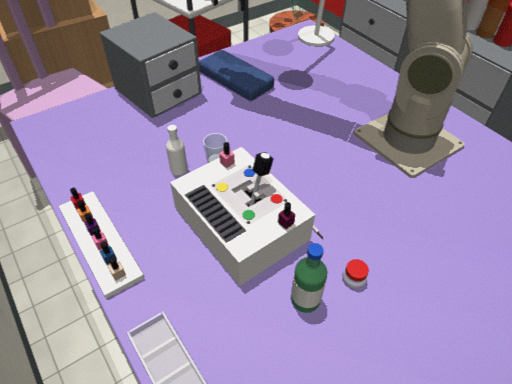

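View pics/b.png

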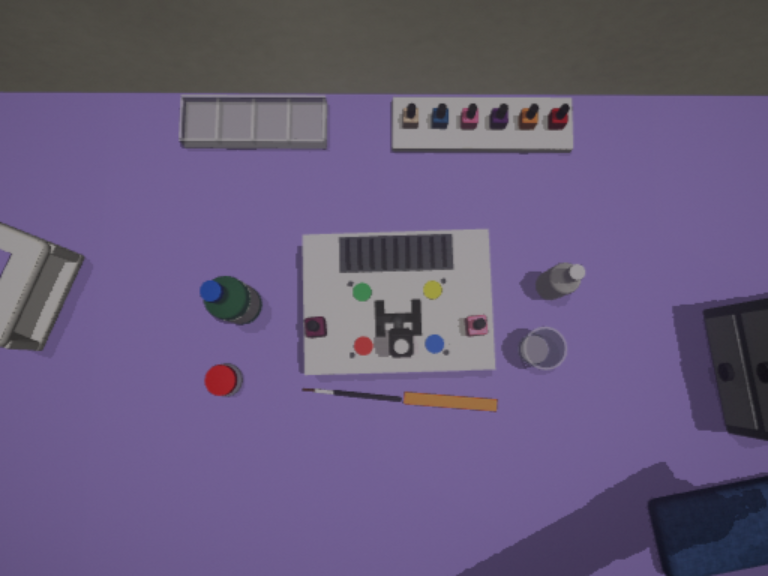

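The top view shows the deck with green at (362,292), so the far-left slot, red near-left at (363,346), yellow far-right at (432,290) and blue near-right at (434,344). The knob is parked at (401,346). Next I'll fit the pose from the colour blobs.

```bash
cat >> h.py <<'E'
H={"green":(45,80,52,(40,52)),"yellow":(22,38,120,(40,-52)),"blue":(105,125,120,(-40,-52)),"red":(0,6,150,(-40,52))}
def fit(p,n):
    hsv=cv2.cvtColor(p["pixels"],cv2.COLOR_RGB2HSV);A=[];B=[]
    for c,(a,b,s,m) in H.items():
        M=cv2.inRange(hsv,(a,s,40),(b,255,255))
        k,_,st,ce=cv2.connectedComponentsWithStats(M)
        for i in range(1,k):
            if st[i,4]<30: continue
            w=world(p,ce[i],z=.0965)
            if .45<w[0]<.65 and -.1<w[1]<.07: print(n,c,ce[i],st[i,4],w);A.append(m);B.append(w[:2]);
    A=np.array(A)/1e3;B=np.array(B)
    E,_=cv2.estimateAffinePartial2D(A,B,method=cv2.RANSAC,ransacReprojThreshold=.006)
    print("scale",np.hypot(*E[:,0]),"yaw",np.degrees(np.arctan2(E[1,0],E[0,0])),"gate",E[:,2],"res",(A@E[:,:2].T+E[:,2]-B).round(4).tolist())
    return E
E
python3 - <<'E'
from h import *
np.set_printoptions(precision=4,suppress=True)
for n in("top","scene"):
    p=manip.camera(n);E=fit(p,n)
    if n=="top":
        # knob top white spot / black
        d=p["depth"];K=p["intrinsics"];v,u=np.mgrid[:384,:512]
        r=np.stack([(u-K[0,2])/K[0,0],(v-K[1,2])/K[1,1],np.ones_like(u)],-1)*d[...,None]
        W=(r-p["t"])@p["R"]
        m=(abs(W[...,0]-.54)<.08)&(abs(W[...,1]+.02)<.07)&(W[...,2]>.18)
        q=W[m];print("knobtop",m.sum(),q.mean(0),q.min(0),q.max(0))
E
```

```text
top green [240.9355 194.2339] 124 [0.5938 0.0324 0.0965]
top yellow [287.8692 192.7009] 107 [ 0.5981 -0.072   0.0965]
top blue [289.2832 228.6814] 113 [ 0.5182 -0.0752  0.0965]
scale 1.0026966785648557 yaw 2.379314025969737 gate [ 0.5559 -0.0215] res [[0.0, -0.0001], [0.0001, 0.0002], [-0.0001, -0.0001]]
knobtop 999 [ 0.4906 -0.0097  0.8001] [ 0.4835 -0.0402  0.1805] [ 0.5277 -0.0055  0.9961]
scene green [248.3958 214.3438] 96 [0.595  0.0346 0.0965]
scene yellow [221.8289 186.6842] 76 [ 0.5992 -0.0697  0.0965]
scene blue [249.0597 172.2836] 67 [ 0.5193 -0.0729  0.0965]
scene red [276.1081 198.3514] 74 [0.5157 0.0315 0.0965]
scale 1.0009136089933153 yaw 2.1852949324879662 gate [ 0.5573 -0.0191] res [[0.0003, -0.0002], [0.0001, 0.0001], [-0.0001, 0.0002], [-0.0004, -0.0002]]
```

Call:
{"name": "move_arm", "arguments": {"increments": [{"offset":[0,0,0],"yaw":6,"jaw":255},{"offset":[0,0,0],"yaw":12,"jaw":255},{"offset":[0,0,0],"yaw":18,"jaw":255},{"offset":[0,0,0],"yaw":24,"jaw":255},{"offset":[0,0,0],"yaw":24,"jaw":255},{"offset":[0,0,0],"yaw":24,"jaw":255},{"offset":[0,0,0],"yaw":24,"jaw":255}], "squeeze": 20}}

```text
clock: 2.08
position: [0.2594, -0.5687, 0.2484]
ee_rot: [0.004, -0.707, 0.707, -0.004]
ft_force: [0.5, 0.4, -0.1]
grip_width: 0.011
```

Call:
{"name": "move_arm", "arguments": {"increments": [{"offset":[-0.014,0,-0.039],"yaw":-1.6,"jaw":255},{"offset":[-0.028,0,-0.078],"yaw":-1.6,"jaw":255},{"offset":[-0.042,0,-0.117],"yaw":-1.6,"jaw":255},{"offset":[-0.056,0,-0.156],"yaw":-1.6,"jaw":255},{"offset":[-0.07,0,-0.195],"yaw":-1.6,"jaw":255},{"offset":[-0.083,0,-0.233],"yaw":-1.6,"jaw":255},{"offset":[-0.097,0,-0.272],"yaw":-1.6,"jaw":255},{"offset":[-0.111,0,-0.311],"yaw":-1.6,"jaw":255},{"offset":[-0.125,0,-0.35],"yaw":-1.6,"jaw":255},{"offset":[-0.139,0,-0.389],"yaw":-1.6,"jaw":255}]}}

```text
clock: 2.92
position: [0.3937, -0.1761, 0.2486]
ee_rot: [0.015, -0.707, 0.707, -0.015]
ft_force: [1.4, -0.2, 0.1]
grip_width: 0.002
```

Call:
{"name": "move_arm", "arguments": {"increments": [{"offset":[-0.014,0,-0.037],"yaw":0,"jaw":255},{"offset":[-0.028,0,-0.074],"yaw":0,"jaw":255},{"offset":[-0.042,0,-0.111],"yaw":0,"jaw":255},{"offset":[-0.059,0,-0.149],"yaw":0,"jaw":255},{"offset":[-0.059,0.02,-0.149],"yaw":0,"jaw":255},{"offset":[-0.059,0.05,-0.149],"yaw":0,"jaw":255},{"offset":[-0.059,0.081,-0.149],"yaw":0,"jaw":255},{"offset":[-0.059,0.081,-0.149],"yaw":0,"jaw":255}]}}

```text
clock: 3.58
position: [0.4433, -0.0246, 0.1629]
ee_rot: [-0.019, 0.707, -0.707, 0.014]
ft_force: [-0.6, 0.4, -0.6]
grip_width: 0.004
```

```bash
cat >> h.py <<'E'
G=np.array([.5566,-.0203]);YAW=np.radians(2.3)
def tcp():
    o=manip.get_obs();d=np.array(o["position"][:2])-G;c,s=np.cos(YAW),np.sin(YAW)
    print("ext mm",1e3*(c*d[0]+s*d[1]),1e3*(c*d[1]-s*d[0]),o["position"][2],"F",o["ft_force"],o["clock"])
    return o
E
python3 - <<'E'
from h import *
tcp()
p=manip.camera("top");q=manip.camera("scene")
a=cv2.resize(p["pixels"][150:270,190:340],(600,480),interpolation=cv2.INTER_CUBIC)
b=cv2.resize(q["pixels"][120:240,180:330],(600,480),interpolation=cv2.INTER_CUBIC)
cv2.imwrite("pics/c.png",cv2.resize(np.hstack([a,b]),(800,320))[:,:,::-1])
E
```

```text
ext mm -113.37493589926189 0.2825748567797321 0.1629054115328969 F [-0.55610132  0.3929475  -0.63415653] 3.5833
```

View pics/c.png

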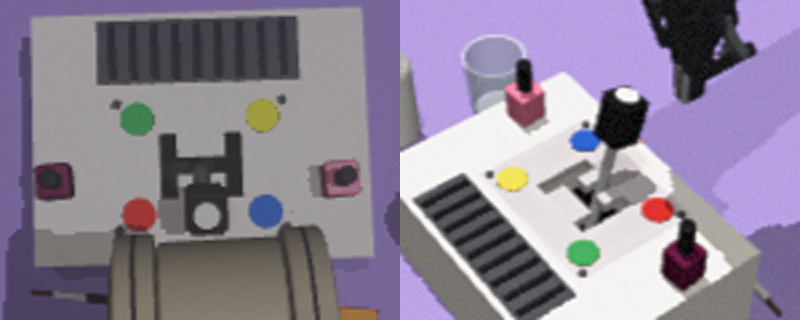

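Call:
{"name": "move_arm", "arguments": {"increments": [{"offset":[-0.018,-0.002,0],"yaw":0,"jaw":255},{"offset":[-0.033,-0.002,0],"yaw":0,"jaw":255},{"offset":[-0.04,-0.002,0],"yaw":0,"jaw":255},{"offset":[-0.046,-0.002,0],"yaw":0,"jaw":255},{"offset":[-0.052,-0.002,0],"yaw":0,"jaw":255},{"offset":[-0.058,-0.002,0],"yaw":0,"jaw":255},{"offset":[-0.064,-0.002,0],"yaw":0,"jaw":255},{"offset":[-0.07,-0.002,0],"yaw":0,"jaw":255},{"offset":[-0.076,-0.002,0],"yaw":0,"jaw":255},{"offset":[-0.076,-0.002,0],"yaw":0,"jaw":255}]}}

```text
clock: 4.52
position: [0.5228, -0.0212, 0.1697]
ee_rot: [0.016, -0.707, 0.707, -0.016]
ft_force: [-1.4, 0.4, 1.0]
grip_width: 0.001
```

```bash
cat >> h.py <<'E'
def knob():
    # knob top white spot from scene cam, in extractor mm
    p=manip.camera("scene")
    for r in manip.spot_point(p,"knob")[:1]:
        for z in (.165,):
            w=world(p,r["centre"],z=z)[:2]-G;c,s=np.cos(YAW),np.sin(YAW)
            print("knob~",r["centre"],r["confidence"],1e3*(c*w[0]+s*w[1]),1e3*(c*w[1]-s*w[0]))
    return p
def spot(p):
    x=p["pixels"].astype(int);d=p["depth"]
    K=p["intrinsics"];v,u=np.mgrid[:384,:512]
    W=(np.stack([(u-K[0,2])/K[0,0],(v-K[1,2])/K[1,1],np.ones_like(u)],-1)*d[...,None]-p["t"])@p["R"]
    c,s=np.cos(YAW),np.sin(YAW);D=W[...,:2]-G
    X=c*D[...,0]+s*D[...,1];Y=c*D[...,1]-s*D[...,0];Z=W[...,2]
    m=(x.min(-1)>150)&(Z>.165)&(Z<.21)&(abs(X)<.1)&(abs(Y)<.09)
    print("spot",m.sum(),[1e3*np.median(a[m]) for a in(X,Y,Z)] if m.any() else None)
E
python3 - <<'E'
from h import *
tcp()
q=knob();spot(q)
p=manip.camera("top");spot(p)
E
```

```text
ext mm -33.82595599625106 0.4690170482953282 0.16968147529647185 F [-1.42271311  0.38733519  1.04842337] 4.5167
knob~ [248.6, 168.2] 0.73 -5.336804874735706 -7.6597635917405675
spot 35 [np.float64(-3.760396065719291), np.float64(-3.3060234300133646), np.float64(193.65219640152625)]
spot 0 None
```

Call:
{"name": "move_arm", "arguments": {"increments": [{"offset":[-0.002,0,0],"yaw":0,"jaw":255},{"offset":[-0.004,0,0],"yaw":0,"jaw":255},{"offset":[-0.005,0,0],"yaw":0,"jaw":255},{"offset":[-0.005,0,0],"yaw":0,"jaw":255}]}}

```text
clock: 5.0
position: [0.527, -0.0209, 0.1696]
ee_rot: [0.016, -0.707, 0.707, -0.016]
ft_force: [-1.6, -0.7, 1.8]
grip_width: -0.0
```

```bash
python3 - <<'E'
from h import *
tcp()
q=knob();spot(q)
x=q["pixels"][120:240,180:330];cv2.imwrite("pics/d.png",cv2.resize(x,(750,600),interpolation=cv2.INTER_CUBIC)[:,:,::-1])
E
```

```text
ext mm -29.591498214460206 0.5534269280550695 0.16962139434712806 F [-1.61486793 -0.68582771  1.81127899] 5.0
knob~ [249.0, 167.1] 0.77 -8.132695123613814 -9.913203312376055
spot 32 [np.float64(-1.473621314781108), np.float64(-0.6422503526826099), np.float64(193.94540848849823)]
```

View pics/d.png

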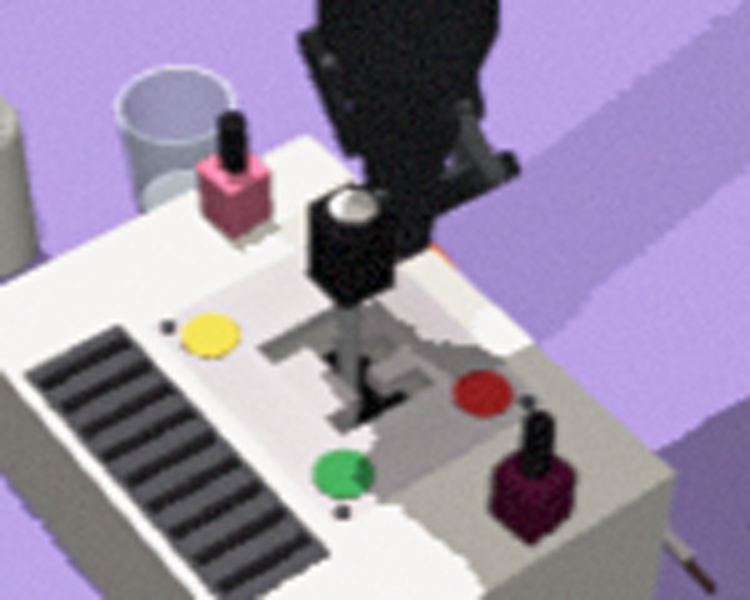

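The lever stands upright at about (350,240), level with the crossway. I'll push slightly more until it meets the plain wall.

Call:
{"name": "move_arm", "arguments": {"increments": [{"offset":[-0.0015,0,0],"yaw":0,"jaw":255},{"offset":[-0.003,0,0],"yaw":0,"jaw":255},{"offset":[-0.003,0,0],"yaw":0,"jaw":255}]}}

```text
clock: 5.35
position: [0.5301, -0.0209, 0.1696]
ee_rot: [0.016, -0.707, 0.707, -0.016]
ft_force: [-1.8, 0.0, 2.4]
grip_width: 0.0
```

```bash
python3 - <<'E'
from h import *
tcp()
q=manip.camera("scene");spot(q)
E
```

```text
ext mm -26.49150049583054 0.511566890155425 0.16961583893704577 F [-1.82242706  0.02037121  2.44641695] 5.35
spot 35 [np.float64(1.942174151799721), np.float64(-0.8102310845911737), np.float64(193.9578657173825)]
```

Call:
{"name": "move_arm", "arguments": {"increments": [{"offset":[0.012,0,0],"yaw":0,"jaw":255},{"offset":[0.024,0,0],"yaw":0,"jaw":255},{"offset":[0.024,0,0.015],"yaw":0,"jaw":255},{"offset":[0.024,0,0.035],"yaw":0,"jaw":255},{"offset":[0.024,0,0.055],"yaw":0,"jaw":255},{"offset":[0.024,0,0.055],"yaw":0,"jaw":255},{"offset":[0.01,0,0.055],"yaw":0,"jaw":255},{"offset":[-0.01,0,0.055],"yaw":0,"jaw":255},{"offset":[-0.027,0,0.055],"yaw":0,"jaw":255},{"offset":[-0.027,0,0.055],"yaw":0,"jaw":255}]}}

```text
clock: 6.23
position: [0.5618, -0.0737, 0.1694]
ee_rot: [-0.016, 0.707, -0.707, 0.016]
ft_force: [-0.2, 0.2, -0.1]
grip_width: 0.002
```

```bash
python3 - <<'E'
from h import *
tcp()
q=manip.camera("scene");spot(q)
E
```

```text
ext mm 3.0964522926727582 -53.60336084179133 0.1694379802875539 F [-0.21630181  0.23530861 -0.11768331] 6.2333
spot 11 [np.float64(-0.7262717234781535), np.float64(5.207320154634045), np.float64(194.34621138681797)]
```

Call:
{"name": "move_arm", "arguments": {"increments": [{"offset":[0.002,0,-0.008],"yaw":0,"jaw":255},{"offset":[0.002,0,-0.016],"yaw":0,"jaw":255},{"offset":[0.002,0,-0.024],"yaw":0,"jaw":255},{"offset":[0.002,0,-0.03],"yaw":0,"jaw":255},{"offset":[0.002,0,-0.036],"yaw":0,"jaw":255},{"offset":[0.002,0,-0.042],"yaw":0,"jaw":255},{"offset":[0.002,0,-0.048],"yaw":0,"jaw":255},{"offset":[0.002,0,-0.054],"yaw":0,"jaw":255},{"offset":[0.002,0,-0.06],"yaw":0,"jaw":255},{"offset":[0.002,0,-0.06],"yaw":0,"jaw":255}]}}

```text
clock: 7.12
position: [0.5556, -0.0122, 0.1692]
ee_rot: [-0.017, 0.707, -0.706, 0.017]
ft_force: [0.9, 0.0, -0.7]
grip_width: 0.001
```

```bash
python3 - <<'E'
from h import *
tcp()
q=manip.camera("scene");spot(q)
p=manip.camera("top");spot(p)
x=q["pixels"][120:240,180:330];cv2.imwrite("pics/e.png",cv2.resize(x,(750,600),interpolation=cv2.INTER_CUBIC)[:,:,::-1])
E
```

```text
ext mm -0.6696706615953116 8.146487763118971 0.1692257125107203 F [ 0.93981802  0.03421409 -0.74085246] 7.1167
spot 15 [np.float64(10.833134938073378), np.float64(-5.587166242445621), np.float64(195.4417192961201)]
spot 0 None
```

View pics/e.png

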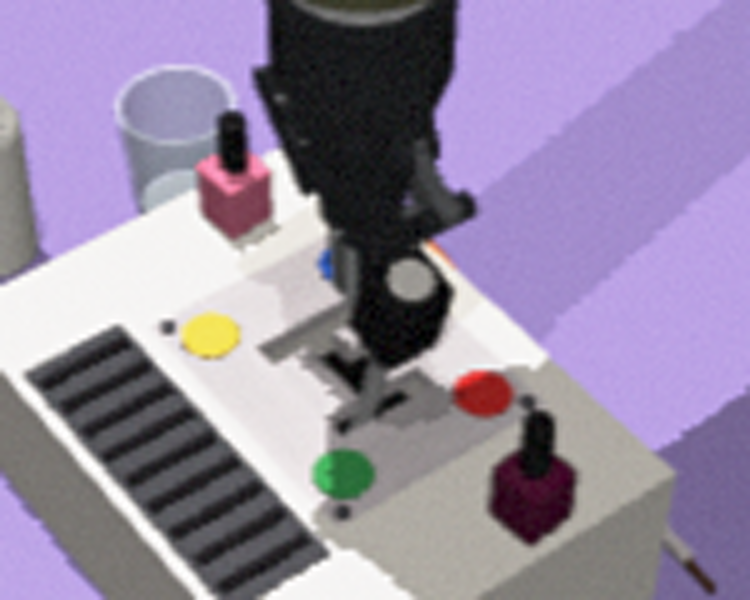

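```bash
cat >> h.py <<'E'
def spotz(p):
    x=p["pixels"].astype(int);K=p["intrinsics"];m=(x.max(-1)-x.min(-1)<25)&(x.min(-1)>95)
    k,_,st,ce=cv2.connectedComponentsWithStats(m.astype(np.uint8),connectivity=4);c,s=np.cos(YAW),np.sin(YAW)
    for i in range(1,k):
        if 15<st[i,4]<200:
            w=world(p,ce[i]);d=w[:2]-G
            X,Y=1e3*(c*d[0]+s*d[1]),1e3*(c*d[1]-s*d[0])
            if w[2]>.165 and w[2]<.21 and abs(X)<80 and abs(Y)<90: print("spotz",ce[i].round(1),st[i,4],round(X,1),round(Y,1),round(w[2],4))
E
python3 - <<'E'
from h import *
spotz(manip.camera("scene"))
E
```

```text
spotz [261.9 175.5] 60 -0.6 45.6 0.1885
```

Call:
{"name": "move_arm", "arguments": {"increments": [{"offset":[-0.001,0,-0.004],"yaw":0,"jaw":255},{"offset":[-0.001,0,-0.008],"yaw":0,"jaw":255},{"offset":[-0.001,0,-0.011],"yaw":0,"jaw":255},{"offset":[-0.001,0,-0.011],"yaw":0,"jaw":255}]}}

```text
clock: 7.6
position: [0.5563, -0.0017, 0.1694]
ee_rot: [-0.017, 0.707, -0.706, 0.017]
ft_force: [0.2, -1.5, -1.3]
grip_width: 0.002
```

```bash
python3 - <<'E'
from h import *
tcp();spotz(manip.camera("scene"))
E
```

```text
ext mm 0.4669078368289034 18.561005391365022 0.1693733927912492 F [ 0.21453242 -1.45481431 -1.32308072] 7.6
spotz [265.  179.6] 63 -1.1 55.8 0.1844
```

Call:
{"name": "move_arm", "arguments": {"increments": [{"offset":[0,0,-0.003],"yaw":0,"jaw":255},{"offset":[0,0,-0.006],"yaw":0,"jaw":255},{"offset":[0,0,-0.006],"yaw":0,"jaw":255},{"offset":[0,0,-0.006],"yaw":0,"jaw":255}]}}

```text
clock: 7.98
position: [0.5561, 0.0043, 0.1695]
ee_rot: [-0.017, 0.708, -0.706, 0.017]
ft_force: [-0.7, -1.4, 0.6]
grip_width: -0.0
```

```bash
python3 - <<'E'
from h import *
tcp();spotz(manip.camera("scene"))
E
```

```text
ext mm 0.5168944190066364 24.57871400287282 0.169523981990913 F [-0.65956038 -1.43415686  0.58407708] 7.9833
spotz [266.9 182.3] 64 -0.9 62.4 0.1818
```

Call:
{"name": "move_arm", "arguments": {"increments": [{"offset":[0,0,0.012],"yaw":0,"jaw":255},{"offset":[0,0,0.024],"yaw":0,"jaw":255},{"offset":[0.015,0,0.024],"yaw":0,"jaw":255},{"offset":[0.035,0,0.024],"yaw":0,"jaw":255},{"offset":[0.05,0,0.024],"yaw":0,"jaw":255},{"offset":[0.05,0,0.024],"yaw":0,"jaw":255},{"offset":[0.05,0,0.01],"yaw":0,"jaw":255},{"offset":[0.05,0,-0.01],"yaw":0,"jaw":255},{"offset":[0.05,0,-0.028],"yaw":0,"jaw":255},{"offset":[0.05,0,-0.028],"yaw":0,"jaw":255}]}}

```text
clock: 8.87
position: [0.5052, 0.0327, 0.1699]
ee_rot: [-0.017, 0.708, -0.706, 0.018]
ft_force: [-0.8, 0.4, -0.0]
grip_width: 0.004
```

```bash
python3 - <<'E'
from h import *
tcp();q=manip.camera("scene");spotz(q)
x=q["pixels"][120:240,180:330];cv2.imwrite("pics/f.png",cv2.resize(x,(750,600),interpolation=cv2.INTER_CUBIC)[:,:,::-1])
E
```

```text
ext mm -49.23758708475255 55.04267565658998 0.16994792593167715 F [-0.77238701  0.44534781 -0.02901201] 8.8667
```

View pics/f.png

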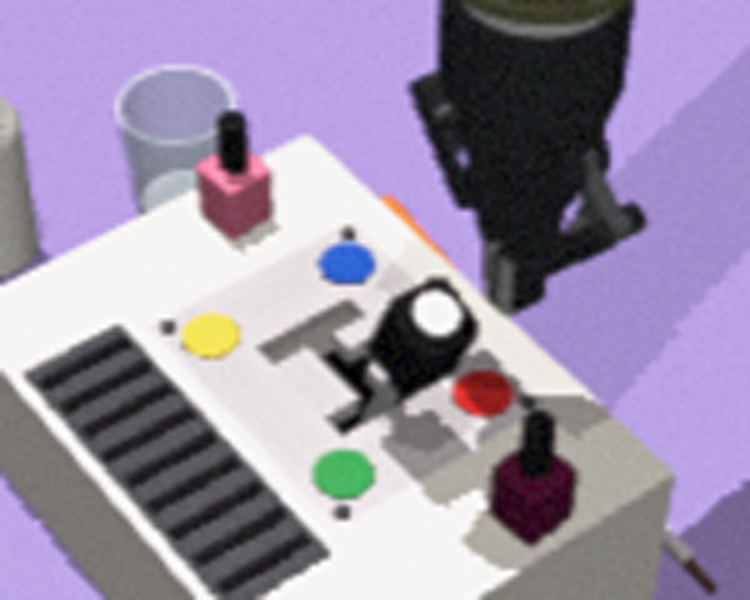

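The knob's white spot is at (438,312) with the lever at the left end of the crossway and the finger behind it, so I'll push towards green.

Call:
{"name": "move_arm", "arguments": {"increments": [{"offset":[-0.012,0.004,0.001],"yaw":0,"jaw":255},{"offset":[-0.02,0.006,0.001],"yaw":0,"jaw":255},{"offset":[-0.026,0.006,0.001],"yaw":0,"jaw":255},{"offset":[-0.032,0.006,0.001],"yaw":0,"jaw":255},{"offset":[-0.038,0.006,0.001],"yaw":0,"jaw":255},{"offset":[-0.044,0.006,0.001],"yaw":0,"jaw":255},{"offset":[-0.05,0.006,0.001],"yaw":0,"jaw":255},{"offset":[-0.056,0.006,0.001],"yaw":0,"jaw":255},{"offset":[-0.058,0.006,0.001],"yaw":0,"jaw":255}]}}

```text
clock: 9.67
position: [0.564, 0.0327, 0.1636]
ee_rot: [-0.017, 0.708, -0.706, 0.018]
ft_force: [-2.4, -0.2, -0.8]
grip_width: -0.001
```

```bash
python3 - <<'E'
from h import *
tcp();spotz(manip.camera("scene"))
E
```

```text
ext mm 9.532592777941094 52.70962700115508 0.1636471157263102 F [-2.43732025 -0.20901867 -0.7952552 ] 9.6667
spotz [249.6 192.4] 85 42.9 60.3 0.1771
```

Call:
{"name": "move_arm", "arguments": {"increments": [{"offset":[-0.002,0,0],"yaw":0,"jaw":255},{"offset":[-0.003,0,0],"yaw":0,"jaw":255},{"offset":[-0.004,0,0],"yaw":0,"jaw":255},{"offset":[-0.004,0,0],"yaw":0,"jaw":255},{"offset":[-0.004,0,0],"yaw":0,"jaw":255}]}}

```text
clock: 10.13
position: [0.5672, 0.0331, 0.1634]
ee_rot: [-0.018, 0.708, -0.706, 0.017]
ft_force: [-5.7, -1.5, -0.6]
grip_width: -0.002
```

```bash
python3 - <<'E'
from h import *
tcp();spotz(manip.camera("scene"))
E
```

```text
ext mm 12.737261476469742 52.949465742788426 0.16336312919764398 F [-5.68782043 -1.53629204 -0.59361043] 10.1333
spotz [248.  193.4] 86 47.1 60.5 0.1769
```

Call:
{"name": "move_arm", "arguments": {"increments": [{"offset":[-0.001,0,0],"yaw":0,"jaw":255},{"offset":[-0.0015,0,0],"yaw":0,"jaw":255},{"offset":[-0.0015,0,0],"yaw":0,"jaw":255}]}}

```text
clock: 10.43
position: [0.5677, 0.0332, 0.1632]
ee_rot: [-0.019, 0.708, -0.706, 0.016]
ft_force: [-7.3, -1.3, 1.6]
grip_width: 0.003
```

The force is rising at the stop, so the lever is home. I'll retract straight back and then up.

Call:
{"name": "move_arm", "arguments": {"increments": [{"offset":[0.01,0,0],"yaw":0,"jaw":255},{"offset":[0.03,0,0],"yaw":0,"jaw":255},{"offset":[0.05,0,0],"yaw":0,"jaw":255},{"offset":[0.06,-0.02,0],"yaw":0,"jaw":255},{"offset":[0.08,-0.05,0.01],"yaw":0,"jaw":255},{"offset":[0.1,-0.08,0.02],"yaw":0,"jaw":255},{"offset":[0.11,-0.11,0.05],"yaw":0,"jaw":255},{"offset":[0.11,-0.11,0.09],"yaw":0,"jaw":255},{"offset":[0.11,-0.11,0.13],"yaw":0,"jaw":255},{"offset":[0.11,-0.11,0.13],"yaw":0,"jaw":255}]}}

```text
clock: 11.27
position: [0.4645, -0.1105, 0.274]
ee_rot: [0.014, -0.707, 0.707, -0.014]
ft_force: [-0.4, -1.0, -1.3]
grip_width: 0.0
```

```bash
python3 - <<'E'
from h import *
tcp();q=manip.camera("scene");spotz(q);p=manip.camera("top");spotz(p)
a=cv2.resize(p["pixels"][140:280,140:390],(800,448),interpolation=cv2.INTER_CUBIC)
cv2.imwrite("pics/g.png",a[:,:,::-1])
x=q["pixels"][110:310,150:400];cv2.imwrite("pics/h.png",cv2.resize(x,(750,600),interpolation=cv2.INTER_CUBIC)[:,:,::-1])
E
```

```text
ext mm -95.6649501662744 -86.40125038784727 0.27401855570316386 F [-0.392596   -0.95420379 -1.2682139 ] 11.2667
spotz [248.1 193.4] 90 47.0 60.6 0.1769
spotz [235.5 186.4] 63 45.8 58.8 0.1769
```

View pics/g.png

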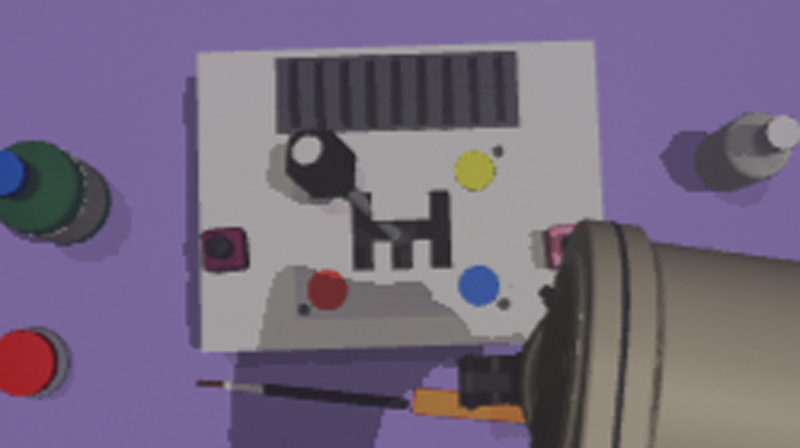

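View pics/h.png

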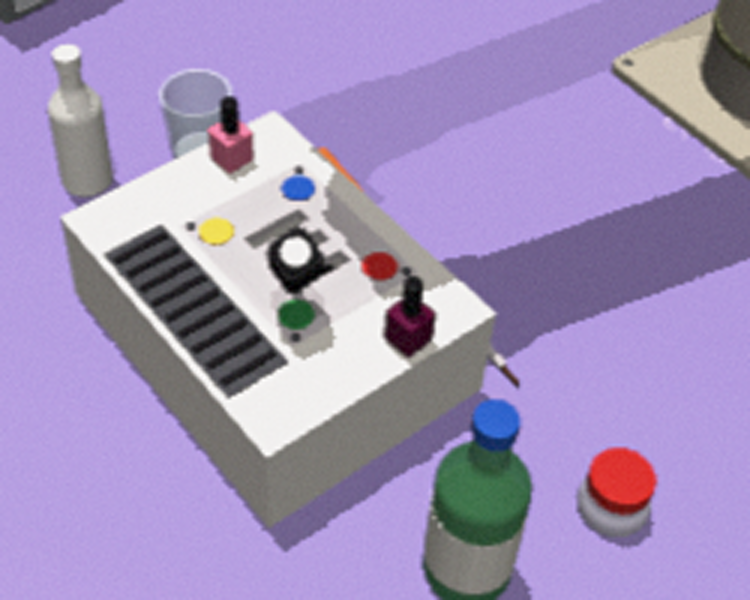

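The knob covers the green mark (white spot at (307,150) in the top view), the bottles are where they were, and the hand is clear.

```bash
python3 -c "
from workcell import manip
print(manip.hand_in())"
```

```text
the job is handed in; nothing more can be done
None
```

The lever is home in the green slot (far left), and I handed the job in at about 11.3 s on the robot's clock. Using closed fingers and no grip, I pushed it +x out of the park notch, +y along the crossway to the left end, then +x to the stop.

- **Lever position:** after the hand was away, the knob's top spot measured (47.0, 60.6) mm from the gate in the scene camera. The top camera gave (45.8, 58.8) mm, against about (46, 60) expected when home. The two cameras differ by about 2 mm, which is within calibration.
- **Force:** it rose from 2.4 N to about 7 N against the end stop. That was the highest reading; I only read it at the end of each move.
- **Surroundings:** in the last pictures the bottles, cream jar, glass and nail brush looked unmoved. The arm hid part of the pink polish and the nail file in the top view; the scene camera showed the pink polish in place but only a corner of the file. The hand finished clear of the extractor.
- **Failed checks:** the network's knob point was several mm off while the fingers were close, and my first white-spot filter failed once when the spot was in shadow. I used a corrected spot measurement from then on.

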